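Level the chess board stand and hold its sprung foot down

ROBOT

A 7-joint arm with a two-finger parallel gripper is mounted at the origin on the work surface. World frame = base frame: x ahead of the robot, y to its left, z up, the work surface at z = 0. Lengths are in m, angles in rad, forces in N, time in s.
With the tool pointing down it reaches from about 0.425 to 0.925 m from the base axis. Payload 6.8 kg.
Tool frame: the origin (TCP) lies on the front face of the gripper's body, between the roots of the fingers; the fingertips stand 73 mm ahead of it and the grasp point (between the pads) lies 54 mm ahead of it (env.nose_length is the distance from the TCP to the fingertips, in m); z points along the fingers, y is the line along which they close (so a half turn about z gives the same grasp; the last joint's range is limited). The gripper opens to 85 mm and grips with 20 to 120 N. Pads are 22 mm wide; open, the fingers measure 114 mm over their backs; the gripper's body (76 mm by 85 mm) begins 54 mm behind the grasp point. The pads swing forward as they close: fully open they stand 13 mm farther back than shut.
Start: joints at [1.001, 0.477, 0.022, 1.555, -0.011, 1.109, -0.083], TCP at [0.301, -0.604, 0.304] pointing down, gripper open.
Joint ranges: [-2.96, 2.96], [-0.34, 2.1], [-1.41, 1.46], [0.24, 2.44], [-1.37, 4.51], [0.17, 1.92], [-2.96, 2.96]. Speed limits (rad/s): [2.39, 2.39, 3.14, 3.14, 3.14, 3.14, 3.14].

INTERFACE

Orientations are given as a unit quaternion [w, x, y, z].
In Python, from cell import env, kin, camera, calibration, job gives the robot as it stands. The module is installed in compiled form; this text tells all that it offers. Calls block until the motion is done:
- env.reach(position, orientation): joint-space move of the TCP to a pose.
- env.movel(position, velocity=0.15, rot=None, stop_force=None): straight line of the TCP; rot=None keeps the orientation; velocity is the mean speed in m/s. With stop_force (N) it stops when the force on the tool has changed by that much, and returns True; else False.
- env.goto_joints(angles): joint-space move.
- env.grip(opening, f_grip=None): finger opening in m; f_grip is the grip in N (None keeps the last); returns when the fingers have stopped.
- env.dwell(seconds).
- kin.inverse_kinematics(position, orientation): joint angles nearest the present ones, or None.
- env.get_state(): the state.
- camera(name): name is "side" or "top"; returns (picture, depth): 420x560x3 uint8, blue, green, red; 420x560 float32, m along the optical axis (not along the pixel's ray), 0 where there is no reading.
- calibration(name): a dict with "fx", "fy", "cx", "cy" (pixels), "rvec" (rotation vector, rad) and "tvec" (3), from world to camera coordinates, as OpenCV has them. Camera axes: x right, y down, z forward; pixel columns grow to the right and rows downward; lengths in m; the calibration is good to about 2 mm. A picture is of the moment at which its call begins. calibration takes no time and is no camera call.
A pose or a line that the arm cannot do raises env.PlanningError and nothing moves.
- job.job_done(): hands the job in; it is judged then, once.
The state is a dict: "time": time; "qpos": joint angles; "joint_velocities": joint speeds; "joint_torque": joint torques, N m; "tcp_pos": TCP position; "orientation": TCP orientation; "force": force on the tool from outside, world axes, zero at the start; "torque": the same for the moment, N m; "opening": finger opening in m; "gripper_force": force on a finger pad.
Only numpy, scipy, OpenCV 4.12 (cv2) and the standard library are available. Lean on these libraries where they do the work, as an engineer would, in place of code of your own. Each camera call takes 0.05 s, during which the arm holds its last target. There are 200 camera calls.

TASK

Level the board stand for play: press the round brass knob of its levelling foot down to its stop, then, keeping it down, turn it until the bubble in the spirit level on the board's rim sits centred between the two brass rings on its vial. Finish while still gripping the knob and holding it down, with the bubble at rest in the middle, and leave the two kings, the bell and the mug undisturbed.

Things in the scene. Friction and masses are not known exactly. Their poses are not given: they have to be found in the camera images.
- stand: fixed wooden stand with a hinged chequered board, 300 x 280 mm, top about 45 mm above the table. Origin: underside of the base, on the table. z up; +y points from the board to the levelling foot, whose upright axis is at (0, 205 mm), 70 mm outside the board's edge; the board's hinge is at its -y edge. The spirit level lies along y on the board's +x rim.
- knob: round brass knob of the levelling foot, 42 mm across, 22 mm tall, over a 30 mm wide collar on a brass arm. Origin: knob's centre, 65 mm above the table when up, 55 mm when down. Grip it from above at any yaw. It turns about the vertical, stays where left; clockwise seen from above lowers the board and sends the bubble away from the knob, 16 mm per rad. It needs 0.5 to 1.5 rad clockwise.
- foot (a joint): how far the knob is pressed down, rad of the hinged arm that carries knob and board: 0 up, 0.03 at its stop, where the knob is 10.5 mm lower. A spring of about 7 N at the top to 11 N at the stop (at the knob) lifts it again when let go. While it is up the board's knob-side edge is raised and the bubble stands at the vial's end near the knob.
- bubble (a joint): place of the bubble along the vial, m: 0 centred, positive towards the knob (stand's +y), -0.023 and 0.023 at the vial's ends. It takes about 1 s to come to rest after each change.
- vial_mid (a point): middle of the spirit level's vial, a dark tube 18 mm thick and 90 mm long in a brass holder on the board's +x rim, 126 mm in +x and 5 mm in -y from the stand's origin, 55 mm above the table, lying along the stand's y. Two brass rings, 33 mm apart, mark its middle; the pale bubble is 20 mm long.
- king_a: boxwood king, 30 mm across, 80 mm tall, loose, standing near the foot. Origin under its centre. Leave alone.
- king_b: a second king, the same. Leave alone.
- bell: chrome desk bell, 72 mm across, 56 mm tall, loose, near the foot. Origin under its centre. Leave alone.
- mug: cream porcelain mug, 76 mm across without its handle (at its +y), 85 mm tall, loose, beyond the foot. Origin under its centre. Leave alone.

How it is judged:
On the way, in this order (a step that is already met when the one before it is completed fails the run):
1. the knob is pressed down to its stop (value of joint foot above 0.024 rad), for 0.2 s.
2. with the knob held down, the bubble is brought to the middle (value of joint foot above 0.024 rad and value of joint bubble between -0.005 and 0.005 m and contact force between the fingers and knob above 2 N), for 0.3 s.
At the end, for the whole second after the job is handed in: The fingers still hold the knob with more than 2 N and keep it pressed to within about 2 mm of its stop (joint foot above 0.024 rad), and the bubble stays within 5 mm of the vial's middle, moving slower than 4 mm/s (all of step 2 and velocity of joint bubble between -0.004 and 0.004 m/s); the arm keeps its last pose, push and grip.
It fails at once if a king, the bell or the mug is shoved more than 25 mm or tipped (distance of any of king_a, king_b, bell, mug from where it was at the start of the episode above 0.025 m or angle between any of king_a, king_b, bell, mug's own z axis and vertical above 0.5 rad).
It also fails if it takes over 40 s, if anything falls off the work surface, if the arm or the gripper's body presses on something with over 40 N, if the wrist force passes 120 N, or if a joint passes its speed limit or range.

## Working session

There is one attempt and no reset: what is moved stays moved. The work goes in short steps, each a Python script; the robot and the scene stay as the last script left them, time stands still between calls to the robot, and variables do not carry over. Pictures are saved under pics/ and viewed, at most 10 in all, crops included, and the job is handed in when it is done.

```bash
mkdir -p pics
python3 - <<'E'
from cell import env,kin,camera,calibration,job
import cv2,numpy as np
for n in("top","side"):
    p,d=camera(n); cv2.imwrite(f"pics/{n}0.png",p); np.save(f"pics/{n}0.npy",d); print(n,calibration(n))
print(env.get_state())
E
```

```text
top {'fx': 495.2192494852114, 'fy': 495.2192494852114, 'cx': 285.5440030996852, 'cy': 206.57416117468964, 'rvec': array([ 2.14232638, -2.12147735,  0.17903257]), 'tvec': array([-0.00174749,  0.54723118,  1.16460448])}
side {'fx': 485.99322987277986, 'fy': 485.99322987277986, 'cx': 280.7187560476536, 'cy': 208.20307621265297, 'rvec': array([ 0.11705851, -2.80175981,  1.31932843]), 'tvec': array([0.54559458, 0.08777783, 1.02559083])}
{'time': 0.1, 'qpos': array([ 1.00092141,  0.47776963,  0.02236932,  1.55634475, -0.01153048,
        1.10930197, -0.08309685]), 'joint_velocities': array([ 0.00124759, -0.00115091,  0.00122892, -0.00321782, -0.00092459,
       -0.00133551, -0.00024833]), 'joint_torque': array([ 5.97199207e-03, -5.97751665e+01,  1.61435187e+00, -2.81949538e+01,
        1.28787017e-02,  5.00676877e-03,  1.37606773e-05]), 'tcp_pos': array([ 0.30054484, -0.60393883,  0.30299166]), 'orientation': array([-8.10873763e-04,  9.73464947e-01,  2.28834609e-01, -2.47133387e-04]), 'force': array([ 0.34728889, -0.58897987, -0.18268045]), 'torque': array([-0.00937091,  0.03220384,  0.00246247]), 'gripper_force': 0.0, 'opening': 0.08543741976425528}
```

View pics/top0.png

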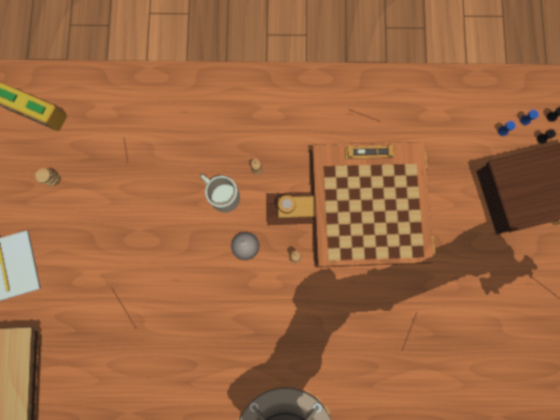

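View pics/side0.png

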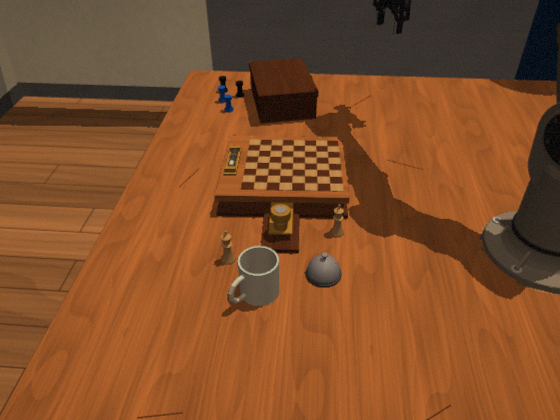

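The top view shows the knob at about (287,204), the vial at (370,152), the kings' tops at (256,165) and (295,256), the bell at (245,246) and the mug at (222,193). The side view shows the knob at about (281,213). Next I'll cast rays and enlarge the crops.

```bash
cat > h.py <<'E'
from cell import env,kin,camera,calibration,job
import cv2,numpy as np
def ray(n,uv):
    c=calibration(n);R=cv2.Rodrigues(c["rvec"])[0]
    return -R.T@c["tvec"],R.T@np.array([(uv[0]-c["cx"])/c["fx"],(uv[1]-c["cy"])/c["fy"],1])
def onz(n,uv,z):
    o,d=ray(n,uv);return o+d*(z-o[2])/d[2]
def dep(n,uv,D):
    o,d=ray(n,uv);return o+d*D[int(uv[1]),int(uv[0])]
def proj(n,P):
    c=calibration(n);return cv2.projectPoints(np.array(P,float).reshape(-1,1,3),c["rvec"],c["tvec"],np.array([[c["fx"],0,c["cx"]],[0,c["fy"],c["cy"]],[0,0,1]]),None)[0].reshape(-1,2)
E
python3 - <<'E'
from h import *
T=cv2.imread("pics/top0.png");S=cv2.imread("pics/side0.png");D=np.load("pics/top0.npy");DS=np.load("pics/side0.npy")
for n,uv,z in [("knob",(287,204),.076),("vial",(370,152),.06),("ka",(256,163),.08),("kb",(295,256),.08),("bell",(245,246),.05),("mug",(222,192),.085)]:
    print(n,onz("top",uv,z).round(4),dep("top",uv,D).round(4))
print("side knob",onz("side",(281,210),.076).round(4),dep("side",(281,210),DS).round(4))
a=cv2.resize(T[140:270,205:405],None,fx=4,fy=4,interpolation=cv2.INTER_CUBIC)
b=cv2.resize(S[130:290,205:365],None,fx=3.5,fy=3.5,interpolation=cv2.INTER_CUBIC)
cv2.imwrite("pics/a.png",a);cv2.imwrite("pics/b.png",b)
E
```

```text
knob [5.484e-01 1.000e-04 7.600e-02] [5.479e-01 1.000e-04 7.910e-02]
vial [ 0.6833 -0.2032  0.06  ] [ 0.681  -0.2017  0.0683]
ka [0.6475 0.0759 0.08  ] [0.6505 0.0766 0.0685]
kb [ 0.4245 -0.0197  0.08  ] [ 0.4253 -0.0199  0.0685]
bell [0.4495 0.1002 0.05  ] [0.4501 0.1008 0.0429]
mug [0.5743 0.155  0.085 ] [ 0.5915  0.1665 -0.0006]
side knob [0.5463 0.0031 0.076 ] [0.5461 0.0056 0.0781]
```

View pics/a.png

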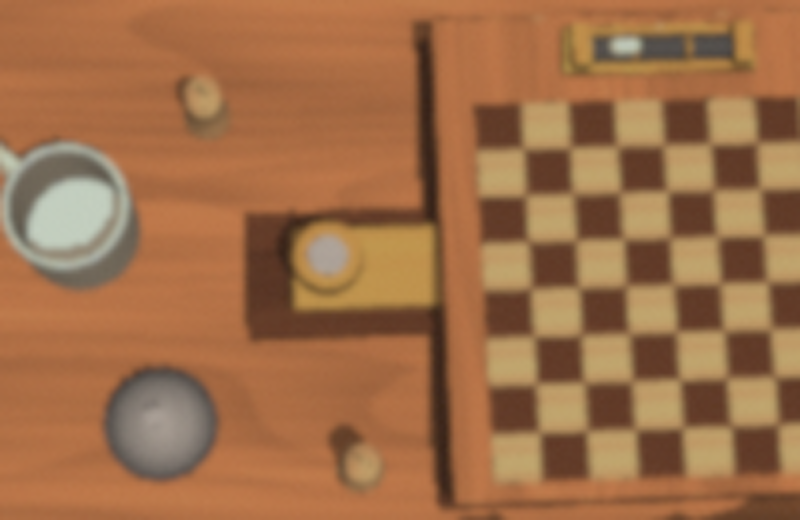

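View pics/b.png

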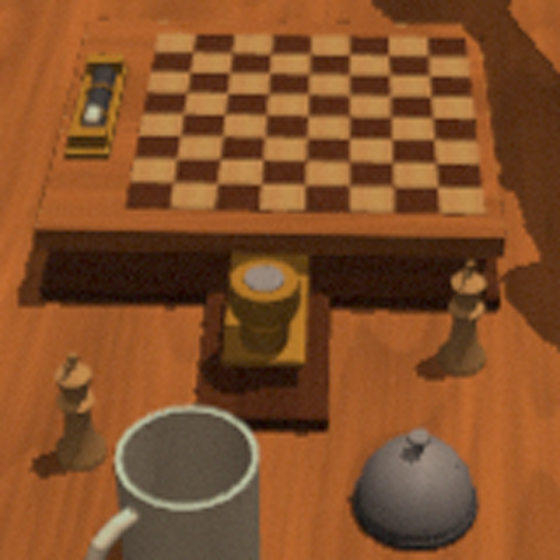

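Run:
```python
from h import *
D=np.load("pics/top0.npy")
for uv in [(305,207),(310,200),(298,212),(275,215),(270,200)]: print(uv,dep("top",uv,D).round(3))
for phi in np.arange(-3.4,3.5,.4):
    q=kin.inverse_kinematics([.548,.0005,.13],[0,np.cos(phi/2),np.sin(phi/2),0])
    print(phi.round(2), None if q is None else np.round(q,2))
```

```text
(305, 207) [ 0.549 -0.045  0.03 ]
(310, 200) [ 0.567 -0.057  0.029]
(298, 212) [ 0.538 -0.027  0.023]
(275, 215) [0.532 0.03  0.01 ]
(270, 200) [0.57  0.043 0.012]
-3.4 [ 0.39  0.59 -0.65  1.96  0.51  0.76  0.75]
-3.0 [ 0.39  0.59 -0.65  1.96  0.51  0.76  1.16]
-2.6 [ 0.73  0.86 -1.19  1.94  0.94  1.05  1.22]
-2.2 [ 0.73  0.86 -1.19  1.94  0.94  1.05  1.62]
-1.8 [ 0.73  0.86 -1.19  1.94  0.94  1.05  2.02]
-1.4 [-0.93  0.99  1.26  2.04 -1.13  1.07 -2.07]
-1.0 [-0.15  0.5   0.04  2.   -0.04  0.64 -2.65]
-0.6 [-0.07  0.5  -0.06  1.99  0.05  0.65 -2.33]
-0.2 [-0.01  0.51 -0.13  1.99  0.11  0.65 -1.98]
0.2 [ 0.05  0.51 -0.21  1.98  0.17  0.66 -1.63]
0.6 [ 0.11  0.52 -0.28  1.98  0.22  0.67 -1.29]
1.0 [ 0.18  0.53 -0.37  1.97  0.29  0.69 -0.94]
1.4 [ 0.24  0.54 -0.45  1.97  0.35  0.7  -0.6 ]
1.8 [ 0.28  0.55 -0.51  1.97  0.4   0.72 -0.24]
2.2 [ 0.33  0.57 -0.57  1.96  0.45  0.74  0.12]
2.6 [ 0.38  0.58 -0.63  1.96  0.49  0.75  0.48]
3.0 [ 0.38  0.59 -0.64  1.96  0.5   0.76  0.88]
3.4 [ 0.4   0.59 -0.66  1.96  0.52  0.76  1.26]
```

Run:
```python
from h import *
q=lambda p:[0,np.cos(p/2),np.sin(p/2),0]
env.reach([.548,.001,.25],q(1.8))
env.movel([.548,.001,.117],.12,stop_force=15)
s=env.get_state();print(s["time"],s["tcp_pos"],s["force"])
env.grip(.03,50);env.dwell(.2)
s=env.get_state();print(s["time"],s["tcp_pos"],s["force"],s["opening"],s["gripper_force"])
p,d=camera("side");cv2.imwrite("pics/c.png",cv2.resize(p[100:290,180:400],None,fx=3,fy=3))
```

```text
3.6917 [0.54850332 0.00108668 0.11769946] [-0.68755717 -0.39839314  0.31791928]
4.3667 [0.54916758 0.00120827 0.11771091] [2.80317223 0.17715908 5.80823369] 0.04068233549377951 50.21321475505829
```

View pics/c.png

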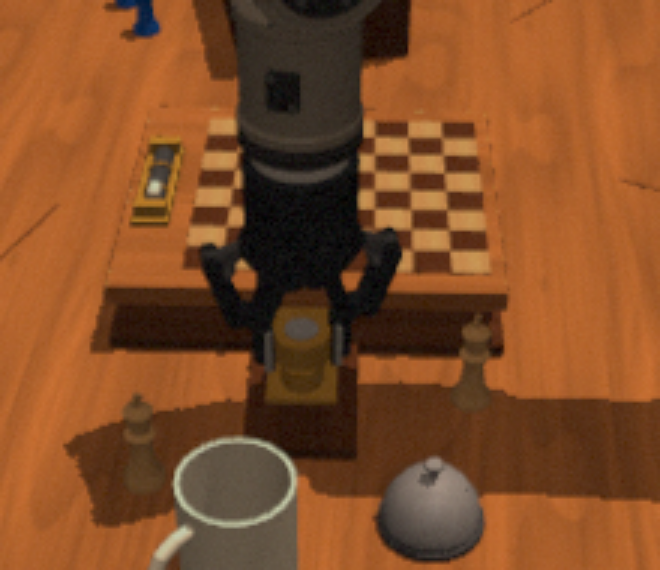

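The picture shows the knob held between both pads, with the bubble at the knob-side end of the vial near (155,185) in the crop. Now I'll press it down.

Run:
```python
from h import *
z0=env.get_state()["tcp_pos"]
r=env.movel([.549,.001,z0[2]-.0115],.02,stop_force=25);env.dwell(.5)
s=env.get_state();print(r,s["time"],s["tcp_pos"],s["force"],s["opening"],s["gripper_force"])
t,_=camera("top");p,_=camera("side");cv2.imwrite("pics/t1.png",t);cv2.imwrite("pics/s1.png",p)
a=cv2.resize(t[135:170,335:405],None,fx=8,fy=8,interpolation=cv2.INTER_CUBIC)
b=cv2.resize(p[130:190,195:265],None,fx=5,fy=5,interpolation=cv2.INTER_CUBIC)
c=np.zeros((590,560,3),np.uint8);c[:280]=a;c[285:585,:350]=b;cv2.imwrite("pics/d.png",c)
```

```text
False 5.6083 [0.54933826 0.00218031 0.10720608] [-0.05161466  2.38297741 10.57977178] 0.04084739214924839 50.95699489116669
```

View pics/d.png

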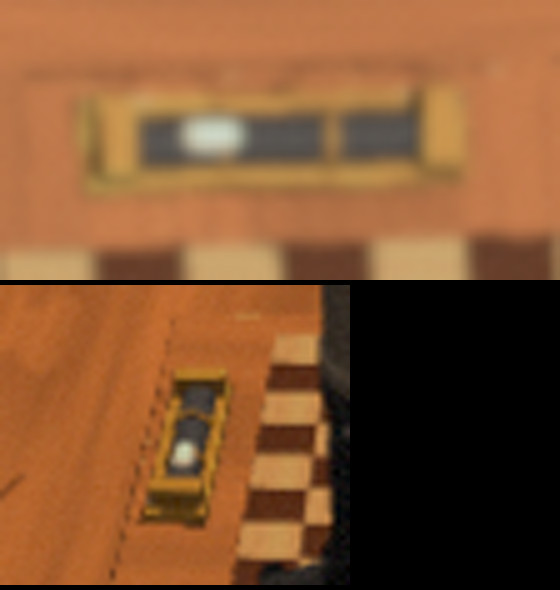

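Pressed: TCP 10.5 mm lower, reaction 10.6 N. In the top crop the bubble is at x≈212 and the far ring at x≈333, so the bubble is about 17–19 mm towards the knob. Next I'll press slightly harder and turn clockwise by 0.8 rad.

```bash
cat >> h.py <<'E'
Q=lambda p:[0,np.cos(p/2),np.sin(p/2),0]
P=[.549,.002,.105]
def turn(a,b,step=.1):
    for p in np.linspace(a,b,int(np.ceil(abs(b-a)/step))+1)[1:]: env.reach(P,Q(p))
def look(name):
    t,_=camera("top");p,_=camera("side");cv2.imwrite(f"pics/{name}t.png",t);cv2.imwrite(f"pics/{name}s.png",p)
    k=t[140:165,345:398].astype(int); w=np.clip(k[:,:,0]-120,0,None)  # blue channel: bubble is the only pale thing
    ys,xs=np.nonzero(w>0); print("bubble u",345+(w.sum(0)*np.arange(w.shape[1])).sum()/max(w.sum(),1),len(xs))
    a=cv2.resize(t[135:170,335:405],None,fx=8,fy=8,interpolation=cv2.INTER_CUBIC)
    b=cv2.resize(p[130:190,195:265],None,fx=5,fy=5,interpolation=cv2.INTER_CUBIC)
    c=np.zeros((590,560,3),np.uint8);c[:280]=a;c[285:585,:350]=b;cv2.imwrite(f"pics/{name}.png",c)
def st():
    s=env.get_state();print(s["time"],s["tcp_pos"],s["force"],s["torque"],s["opening"],s["gripper_force"],s["orientation"].round(3))
E
python3 - <<'E'
from h import *
r=env.movel(P,.02,stop_force=20);env.dwell(.3);print(r);st()
turn(1.8,1.7);st()
turn(1.7,1.0);env.dwell(1.2);st();look("e")
E
```

```text
False
6.2583 [0.54939537 0.00232303 0.10671724] [-2.62930564  0.55940858 19.72427075] [-0.35324801  0.82008625 -0.01284176] 0.04064546539146813 51.67218625545502 [ 0.001  0.621  0.783 -0.   ]
6.7583 [0.54935803 0.00234681 0.10670805] [-3.0165544   0.52704396 19.93791576] [-0.35494084  0.80242753 -0.03345978] 0.040551386746650604 51.58157408237457 [ 0.001  0.66   0.751 -0.   ]
9.7083 [0.54905524 0.00238248 0.10664176] [-3.18581123  1.22983125 20.35501519] [-0.01056227  1.10057648 -0.08364425] 0.040917646710902894 51.62811756134033 [ 0.     0.878  0.479 -0.   ]
bubble u 366.6719160104987 29
```

View pics/e.png

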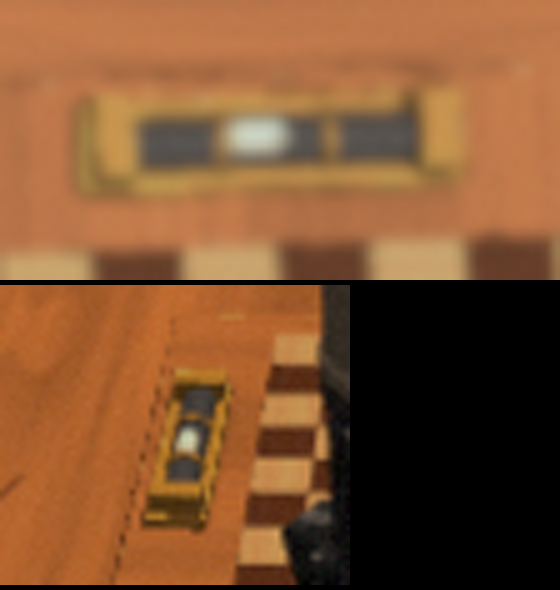

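Both rings are visible at x≈221 and 333, midpoint 277. The bubble is at x≈259, so it has about 5.3 mm left to go, or about 0.33 rad.

Run:
```python
from h import *
turn(1.0,.67);env.dwell(1.3);st();look("f")
```

```text
12.1083 [0.54894555 0.00245473 0.10659941] [-2.75879503  1.15606168 21.01807094] [ 0.19738904  1.11220805 -0.03300487] 0.04085926051667578 51.66167378425598 [-0.     0.944  0.329 -0.   ]
bubble u 368.6211723534558 29
```

View pics/f.png

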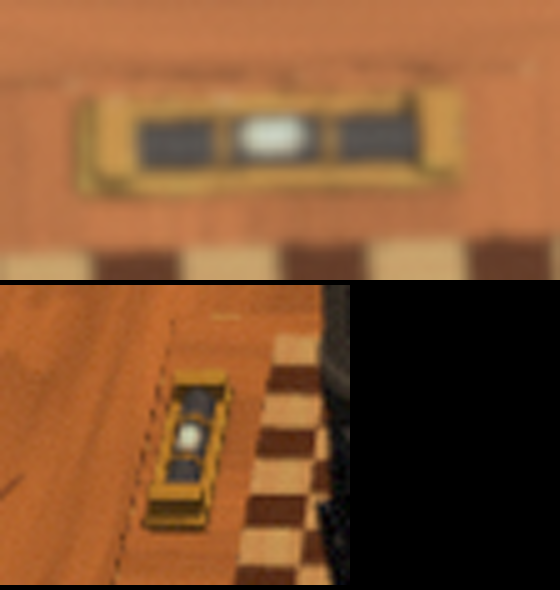

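The bubble at x≈273 sits midway between the rings at 221 and 329, and the side view agrees. The knob is still held with about 21 N of push and 52 N of grip, so I'm handing in.

```bash
python3 -c "
from h import *
print(job.job_done())"
```

```text
the job is handed in; nothing more can be done
None
```

I handed the job in at about 12 s of the 40 s limit, with the knob gripped at about 52 N and held at its stop and the bubble within about 1 mm of centre by the cameras. The arm kept clear of the kings, bell and mug; no verdict came back.

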